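# Bring the blank under the drill guide

## Task

Press the red lock button on the blue sled of the drilling slide with the fingertips and keep it held down while you slide the sled along its rail, all the way to the yellow end stop, so that the wooden blank comes under the drill guide. Then let go and draw back, so that the button springs up and locks the sled there. Pick nothing up: the blank stays in its nest, and the other things on the bench stay where they are.

Things in the scene. Friction and masses are not known exactly. Their poses are not given: they have to be found in the camera images.
- rail: the drilling slide, fixed to the bench: aluminium base 120 mm wide (its x, -60 to +60), 420 mm long (its y, -205 to +215), with two steel guide bars. Origin on the bench surface under the middle of the rail. Its +y axis is the direction in which the sled must slide, x is across, z up. It lies elsewhere and turned up to 23 degrees in every run
- guide (a point): top of the steel bush of the grey drill guide, 122 mm above the bench, on the rail's centre line at its y = +102 mm: a 30 mm wide arm over the rail, on a post at the rail's +x side. Fixed to the rail
- stop (a point): middle of the face of the yellow end stop that the sled's leading edge meets, at the rail's y = +157 mm, with two rubber buffers 3 mm thick; the stop is 66 mm high, 24 mm thick. Fixed to the rail
- sled (a joint): travel of the blue sled along the rail's +y, in m: 0 at the start, 0.150 at the end stop. Sled 90 mm across the rail, 184 mm along it; cannot come off. Sliding takes about 2 N, plus 6 N per m/s. A toothed strip under it locks it every 25 mm unless the button is down; if let up on the way, the button snaps into the next notch
- lock (a joint): how far the red lock button is pressed, in m: 0 up (lock engaged), 0.008 fully down. A spring pushes it up: 2.5 N at first, 8 N fully down. The lock is free of the teeth beyond 0.004
- button_top (a point): centre of the top of the red button on the sled's trailing end. Its flat ribbed face, 50 mm across the rail by 48 mm along it, is 72 mm above the bench when up, 64 mm fully down, and moves straight down. The low black cheeks beside it end 62 mm above the bench. A fingertip pressing it can take the sled along by friction or by the thumb wall
- thumb_wall (a point): middle of the top edge of the blue upright wall on the sled, just ahead of the button (towards the end stop), 82 mm above the bench (18 mm above the pressed button): 90 mm wide across the rail, 17 mm thick. Its face towards the button is 27 mm from the button's centre; a fingertip on the button can push against it
- nest (a point): centre of the floor of the sled's shallow nest for the blank, 54 mm above the bench, 97 mm ahead of the button's centre along the rail's +y; its aluminium lips are 10 mm high
- blank: loose wooden blank, 70 mm across the rail, 90 mm along it, 25 mm thick, about 0.11 kg, lying in the nest with 1.5 to 2 mm of play at each side, its top 79 mm above the bench; origin at the centre of its underside
- screwdriver: bystander: red-handled screwdriver, 200 mm long, lying on the bench on the robot's side of the slide; origin under its middle
- spray_can: bystander: white spray can with green label, 60 mm across, 160 mm high, standing beyond the slide; origin at the centre of its foot
- tape_roll: bystander: blue roll of tape, 90 mm across, 40 mm high, lying flat beyond the slide; origin at the centre of its underside
- glue: bystander: green glue bottle with yellow label and orange cap, 48 mm across, 120 mm high, standing beyond the slide; origin at the centre of its foot
- offcut: bystander: wood offcut 90 x 45 x 30 mm, lying off the starting end of the slide; origin at the centre of its underside
- mug: bystander: white mug, 76 mm across, 85 mm high, standing beyond the end-stop end of the slide; origin at the centre of its foot
- filler_tin: bystander: white tin with steel lid, 70 mm across, 60 mm high, standing on the bench at the right, near the robot; origin at the centre of its foot
Mind the look-alikes: they are no part of the job. Several things have the shape of the blank; the one meant has the colours described above.

How it is judged:
On the way, in this order (a step that is already met when the one before it is completed fails the run):
1. the button is pressed while the sled is still at its starting place (value of joint lock above 0.0045 m and value of joint sled below 0.01 m), for 0.05 s.
2. the sled is at the end stop with the button still held down (value of joint lock above 0.0035 m and value of joint sled above 0.146 m), for 0.05 s.
At the end, for the whole second after the job is handed in: The sled stands at rest within 4 mm of its end stop, the button is up again (within 2 mm) so that the sled is locked, and the blank lies flat in its nest, its origin within 6 mm of the nest's centre (value of joint sled above 0.146 m and value of joint lock below 0.002 m and velocity of joint sled between -0.005 and 0.005 m/s and distance between blank and nest below 0.006 m and angle between blank's own z axis and vertical below 0.06 rad and linear speed of blank below 0.02 m/s); the robot touches nothing.
It fails at once if the button was let up on the way (pressed less than 3 mm with the sled more than 8 mm from both ends) (value of joint sled between 0.008 and 0.142 m and value of joint lock below 0.003 m).
It fails at once if the blank was lifted or knocked out of its nest (8 mm above the nest floor or 10 mm aside) (z of blank in the frame of nest above 0.008 m or horizontal distance between blank and nest above 0.01 m).
It fails at once if another thing on the bench was moved by more than 20 mm (distance of any of screwdriver, spray_can, tape_roll, glue, offcut, mug, filler_tin from where it was at the start of the episode above 0.02 m).
It also fails if it takes over 35 s, if anything falls off the work surface, if the arm or the gripper's body presses on something with over 40 N, if the wrist force passes 120 N, or if a joint passes its speed limit or range.

## Robot

A 6-joint arm with a two-finger parallel gripper is mounted at the origin on the work surface. World frame = base frame: x ahead of the robot, y to its left, z up, the work surface at z = 0. Lengths are in m, angles in rad, forces in N, time in s.
With the tool pointing down it reaches from about 0.275 to 0.825 m from the base axis. Payload 4.9 kg.
Tool frame: the origin (TCP) lies at the very end of the fingers, on their centre line; the grasp point (between the pads) lies 19 mm behind it (robot.hold_point_z is the distance from the TCP to the grasp point, in m); z points along the fingers, y is the line along which they close (so a half turn about z gives the same grasp; the last joint's range is limited). The gripper opens to 85 mm and grips with 20 to 120 N. Pads are 22 mm wide; open, the fingers measure 114 mm over their backs; the gripper's body (76 mm by 85 mm) begins 54 mm behind the grasp point. The pads swing forward as they close: fully open they stand 13 mm farther back than shut.
Start: joints at [0.969, 0.326, -0.193, 1.052, 0, 1.437], TCP at [0.248, 0.491, 0.231] pointing down, gripper open.
Joint ranges: [-2.65, 2.65], [-0.97, 1.79], [-1.3, 1.35], [-1.93, 2.1], [-1.47, 1.37], [-3.14, 3.14]. Speed limits (rad/s): [2.57, 2.57, 3.14, 3.14, 3.14, 3.14].

## Interface

Orientations are given as a unit quaternion [x, y, z, w].
In Python, from station import robot gives the robot as it stands.
- The arm moves only by the tool drive_tool, never from a script. Its argument "deltas" is a list of rows, each an object with "claw": the opening, from 0 (shut) to 1 (fully open); "slide": the shift along the world's x, y, z in mm, a list of three; "dr": the turn, a rotation vector about the world's x, y, z in rad, a list of three. A call has 1 to 10 rows; each row shifts and turns the commanded pose from where the row before left it; what a row does not reach is not made up. A row lasts 1/12 s, in which the tool goes at most 41.7 mm and 7.16 degrees, less where a joint would pass 70% of its speed; a pose out of reach is approached as far as the arm can. A call is refused whole if a number of a shift passes 41.7 or a number of a turn 0.125, either way. A call with a gripper value outside its range is refused whole. The fingers move at their own pace and stop on an object; "grip_force" is the grip in N (left out, the last holds). Time passes only in rows, so rows that do not move let the fingers close. It gives the time, the measured TCP pose, the force, the opening and the grip force at its end, in the units of the state.
- robot.state(): the state, without advancing time (a new reading comes with each control period).
- robot.grab_frame(name): name is "scene" or "top"; returns a dict with "img" (480x640x3 uint8, red, green, blue), "range_z" (480x640 float32, m along the optical axis (not along the pixel's ray), 0 where there is no reading), "fx", "fy", "cx", "cy" (pixels), "k1" (the pictures are not rectified: a ray, as slopes to the right and down, at radius r is drawn at 1 + k1 r^2 times it, then the intrinsics apply), "R" (3x3) and "t" (3): a world point X has camera coordinates R X + t. Camera axes: x right, y down, z forward; pixel columns grow to the right and rows downward; lengths in m; the calibration is good to about 2 mm. A picture is of the moment at which its call begins.
- robot.job_done(): hands the job in; it is judged then, once.
The state is a dict: "time_s": time; "joint_positions": joint angles; "qd": joint speeds; "joint_torque": joint torques, N m; "eef_pos": TCP position; "ee_rot": TCP orientation; "ft_force": force on the tool from outside, world axes, zero at the start; "wrist_torque": the same for the moment, N m; "finger_gap": finger opening in m; "finger_force": force on a finger pad.
Only numpy, scipy, OpenCV 4.12 (cv2) and the standard library are available. Lean on these libraries where they do the work, as an engineer would, in place of code of your own. Each camera call takes 0.05 s, during which the arm holds its last target. There are 200 camera calls.

## Working session

There is one attempt and no reset: what is moved stays moved. The work goes in short steps, Python scripts to look and compute and a tool call to move; the robot and the scene stay as the last step left them, time stands still between calls to the robot, and variables do not carry over. Pictures are saved under pics/ and viewed, at most 10 in all, crops included, and the job is handed in when it is done.

Besides the shell and the picture viewer there is one more tool, called after ">>>" by a JSON object that holds its "fn" and its "kwargs". drive_tool: Moves the arm, as the interface text tells. Its arguments: {"type":"object","properties":{"deltas":{"type":"array","items":{"type":"object","properties":{"claw":{"type":"number"},"slide":{"type":"array","items":{"type":"number"}},"dr":{"type":"array","items":{"type":"number"}}}}},"grip_force":{"type":"number"}},"required":["deltas"]}

```bash
mkdir -p pics
cat > h.py <<'E'
import numpy as np, cv2
from station import robot
def grab(n):
    f=robot.grab_frame(n); return f
def pts(f):
    "world point per pixel from depth"
    h,w=f["range_z"].shape; u,v=np.meshgrid(np.arange(w),np.arange(h))
    K=np.array([[f["fx"],0,f["cx"]],[0,f["fy"],f["cy"]],[0,0,1]])
    p=cv2.undistortPoints(np.stack([u,v],-1).reshape(-1,1,2).astype(float),K,np.array([f["k1"],0,0,0,0])).reshape(h,w,2)
    z=f["range_z"]; X=np.dstack([p[...,0]*z,p[...,1]*z,z])
    return (X-np.array(f["t"]))@np.array(f["R"])
E
python3 - <<'E'
from h import *
for n in("scene","top"):
    f=grab(n); cv2.imwrite(f"pics/{n}0.png",f["img"][...,::-1]); np.savez(f"{n}0.npz",**f)
    print(n,f["k1"],np.round(-np.array(f["R"]).T@f["t"],3))
print(robot.state())
E
```

```text
scene -0.1160475293190943 [0.884 0.729 1.191]
top -0.07961370059110871 [0.426 0.043 1.128]
{'time_s': 0.1, 'joint_positions': array([ 9.68794463e-01,  3.26886154e-01, -1.93452542e-01,  1.05199792e+00,
       -8.19444781e-06,  1.43662442e+00]), 'qd': array([-0.00010069, -0.00137872,  0.0037491 ,  0.000157  ,  0.00028441,
        0.00056613]), 'joint_torque': array([ 2.59099055e-03, -4.44237435e+01,  2.63038713e+01,  7.84948032e-03,
        4.00703846e-05, -1.16386926e-05]), 'eef_pos': array([0.24771293, 0.49049368, 0.23058311]), 'ee_rot': array([ 2.31787578e-01,  9.72766121e-01, -7.20031994e-04, -2.73298959e-04]), 'ft_force': array([0.36045905, 0.55266935, 0.34899286]), 'wrist_torque': array([-0.04151269, -0.01473395,  0.01482103]), 'finger_force': 0.0, 'finger_gap': 0.08545386586532776}
```

View pics/scene0.png

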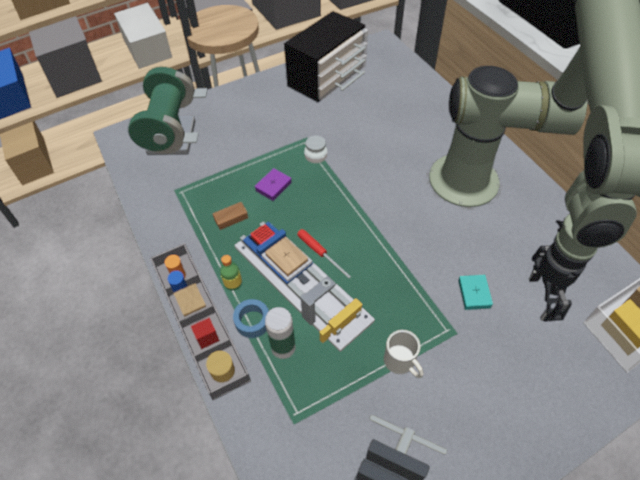

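View pics/top0.png

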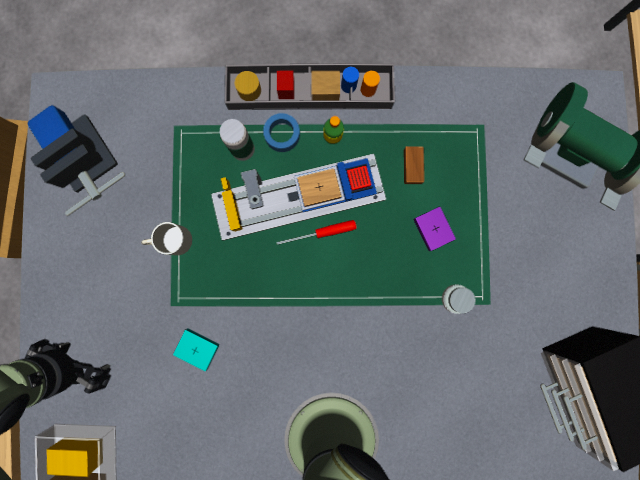

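The rail lies across the top picture. The red button is at about (359,178), the blank at (320,187), the guide at (253,188) and the yellow stop at (231,204). Other red things are the cube in the tray (285,82) and the screwdriver handle (336,229). Only the ribbed one on the blue sled next to the blank fits the button. Next I measure it and confirm it in a crop.

Run:
```python
from h import *
for n,box in(("top",(205,145,395,245)),("scene",(230,215,380,350))):
    f=dict(np.load(f"{n}0.npz")); P=pts(f); hsv=cv2.cvtColor(f["img"],cv2.COLOR_RGB2HSV)
    H,S,V=[hsv[...,i].astype(int) for i in range(3)]
    B=np.zeros(H.shape,bool); B[box[1]:box[3],box[0]:box[2]]=1
    for name,m,zr in(("red",((H<6)|(H>174))&(S>150)&(V>90),(.062,.08)),("yellow",(H>20)&(H<30)&(S>170)&(V>120),(.058,.075)),("blue",(H>105)&(H<120)&(S>150),(.076,.088)),("wood",(H>8)&(H<20)&(S>60)&(S<170)&(V>120),(.072,.086))):
        m=m&B; z=P[...,2]; m2=m&(z>zr[0])&(z<zr[1])
        k,l,st,c=cv2.connectedComponentsWithStats(m2.astype(np.uint8))
        if k<2: print(n,name,m.sum(),'none');continue
        i=1+st[1:,4].argmax(); q=P[l==i]
        r=cv2.minAreaRect((q[:,:2]*1000).astype(np.float32))
        print(n,name,(l==i).sum(),np.round(c[i]),np.round(np.median(q,0),4),"rect",np.round(r[0],1),np.round(r[1],1),round(r[2],1))
f=dict(np.load("top0.npz"));cv2.imwrite("pics/c.png",cv2.resize(f["img"][140:250,200:400,::-1],None,fx=4,fy=4,interpolation=2))
```

```text
top red 407 [358. 177.] [ 0.6359 -0.0643  0.0727] rect [636.2 -65.1] [49.6 47.1] 13.4
top yellow 385 [231. 210.] [0.5611 0.2378 0.0667] rect [562.5 238.8] [93.8 23.7] 13.8
top blue 271 [344. 181.] [ 0.6259 -0.0303  0.0822] rect [627.4 -30.6] [88.9 17.5] 13.4
top wood 1098 [319. 187.] [0.6126 0.0286 0.0797] rect [613.2  29.1] [70.3 89.5] 13.2
scene red 237 [262. 234.] [ 0.6419 -0.0652  0.0715] rect [640.2 -65.4] [51.1 45. ] 10.5
scene yellow 4 none
scene blue 141 [270. 241.] [ 0.6338 -0.0268  0.0809] rect [632.8 -29.8] [86.  18.4] 15.2
scene wood 810 [286. 255.] [0.6187 0.0318 0.0782] rect [617.3  29.6] [70.2 92.1] 14.5
```

View pics/c.png

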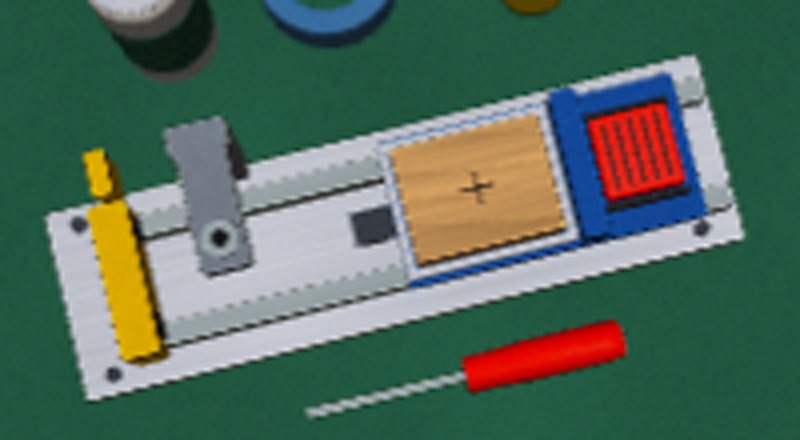

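The crop confirms the ribbed red button behind the blue wall on the sled. The button is at about (637,-65,72) mm, and the slide direction is about (-0.235, 0.972). I'll move above it with the fingers shut and their closing line along the rail.

>>> {"fn": "drive_tool", "kwargs": {"deltas": [{"claw": 0,"slide": [19.4,-27.7,0],"dr": [0,0,0.0355]},{"claw": 0,"slide": [19.4,-27.7,0],"dr": [0,0,0.0355]},{"claw": 0,"slide": [19.4,-27.7,0],"dr": [0,0,0.0355]},{"claw": 0,"slide": [19.4,-27.7,0],"dr": [0,0,0.0355]},{"claw": 0,"slide": [19.4,-27.7,0],"dr": [0,0,0.0355]},{"claw": 0,"slide": [19.4,-27.7,0],"dr": [0,0,0.0355]},{"claw": 0,"slide": [19.4,-27.7,0],"dr": [0,0,0.0355]},{"claw": 0,"slide": [19.4,-27.7,0],"dr": [0,0,0.0355]},{"claw": 0,"slide": [19.4,-27.7,0],"dr": [0,0,0.0355]},{"claw": 0,"slide": [19.4,-27.7,0],"dr": [0,0,0.0355]}]}}

```text
time_s: 0.93
eef_pos: [0.4424, 0.2123, 0.2311]
ee_rot: [0.055, 0.998, -0.0, -0.0]
ft_force: [0.6, 0.6, -0.2]
finger_gap: 0.0002
finger_force: 0.0
```

>>> {"fn": "drive_tool", "kwargs": {"deltas": [{"claw": 0,"slide": [19.4,-27.7,0],"dr": [0,0,0.0355]},{"claw": 0,"slide": [19.4,-27.7,0],"dr": [0,0,0.0355]},{"claw": 0,"slide": [19.4,-27.7,0],"dr": [0,0,0.0355]},{"claw": 0,"slide": [19.4,-27.7,0],"dr": [0,0,0.0355]},{"claw": 0,"slide": [19.4,-27.7,0],"dr": [0,0,0.0355]},{"claw": 0,"slide": [19.4,-27.7,0],"dr": [0,0,0.0355]},{"claw": 0,"slide": [19.4,-27.7,0],"dr": [0,0,0.0355]},{"claw": 0,"slide": [19.4,-27.7,0],"dr": [0,0,0.0355]},{"claw": 0,"slide": [19.4,-27.7,0],"dr": [0,0,0.0355]},{"claw": 0,"slide": [0,0,0],"dr": [0,0,0]}]}}

```text
time_s: 1.77
eef_pos: [0.6194, -0.0406, 0.2302]
ee_rot: [-0.101, 0.995, -0.001, 0.0]
ft_force: [-1.4, 1.4, -0.6]
finger_gap: -0.0003
finger_force: 0.0
```

>>> {"fn": "drive_tool", "kwargs": {"deltas": [{"claw": 0,"slide": [8.2,-10.7,-15],"dr": [0,0,0.034]},{"claw": 0,"slide": [8.2,-10.7,-30],"dr": [0,0,0]},{"claw": 0,"slide": [0,0,-30],"dr": [0,0,0]},{"claw": 0,"slide": [0,0,-30],"dr": [0,0,0]},{"claw": 0,"slide": [0,0,-25],"dr": [0,0,0]},{"claw": 0,"slide": [0,0,-10],"dr": [0,0,0]},{"claw": 0,"slide": [0,0,0],"dr": [0,0,0]},{"claw": 0,"slide": [0,0,0],"dr": [0,0,0]}]}}

```text
time_s: 2.43
eef_pos: [0.6329, -0.0565, 0.0915]
ee_rot: [-0.12, 0.993, 0.0, -0.0]
ft_force: [0.1, 0.4, 0.1]
finger_gap: 0.0002
finger_force: 0.0
```

Run:
```python
from h import *
f=grab("scene");a=cv2.resize(f["img"][190:310,200:360,::-1],None,fx=3.5,fy=3.5,interpolation=2)
cv2.imwrite("pics/d.png",a)
s=robot.state();print(s["eef_pos"],s["ft_force"])
```

```text
[ 0.63391986 -0.05675508  0.09267897] [ 0.74936987 -0.19896508  0.12254568]
```

View pics/d.png

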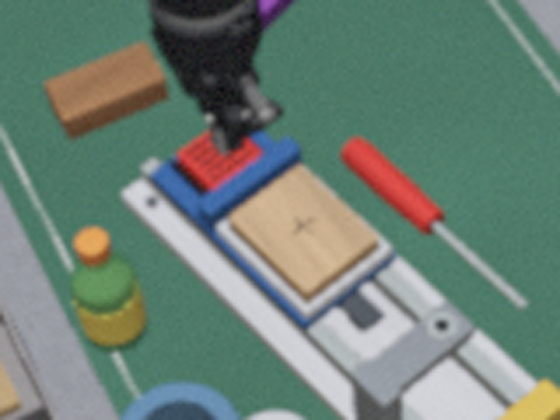

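The fingertips hover just over the button, at crop (235,135), and the screwdriver is clear. I'll shift back 4 mm and press while watching the force.

>>> {"fn": "drive_tool", "kwargs": {"deltas": [{"claw": 0,"slide": [2,-4,-4],"dr": [0,0,0]},{"claw": 0,"slide": [0,0,-8],"dr": [0,0,0]},{"claw": 0,"slide": [0,0,-6],"dr": [0,0,0]},{"claw": 0,"slide": [0,0,-4],"dr": [0,0,0]},{"claw": 0,"slide": [0,0,0],"dr": [0,0,0]},{"claw": 0,"slide": [0,0,0],"dr": [0,0,0]}]}}

```text
time_s: 2.98
eef_pos: [0.6354, -0.061, 0.0696]
ee_rot: [-0.12, 0.993, -0.0, 0.0]
ft_force: [0.9, -0.6, 3.9]
finger_gap: -0.0002
finger_force: 1.9
```

>>> {"fn": "drive_tool", "kwargs": {"deltas": [{"claw": 0,"slide": [0,0,-3],"dr": [0,0,0]},{"claw": 0,"slide": [0,0,-2.5],"dr": [0,0,0]},{"claw": 0,"slide": [0,0,0],"dr": [0,0,0]},{"claw": 0,"slide": [0,0,0],"dr": [0,0,0]}]}}

```text
time_s: 3.32
eef_pos: [0.6354, -0.061, 0.0647]
ee_rot: [-0.12, 0.993, -0.0, 0.0]
ft_force: [-1.3, -0.6, 7.5]
finger_gap: -0.0002
finger_force: 3.6
```

>>> {"fn": "drive_tool", "kwargs": {"deltas": [{"claw": 0,"slide": [0,0,-1],"dr": [0,0,0]},{"claw": 0,"slide": [-0.7,2.9,0],"dr": [0,0,0]},{"claw": 0,"slide": [-1.2,4.9,0],"dr": [0,0,0]},{"claw": 0,"slide": [-1.2,4.9,0],"dr": [0,0,0]},{"claw": 0,"slide": [-1.2,4.9,0],"dr": [0,0,0]},{"claw": 0,"slide": [-1.2,4.9,0],"dr": [0,0,0]},{"claw": 0,"slide": [-1.2,4.9,0],"dr": [0,0,0]},{"claw": 0,"slide": [0,0,0],"dr": [0,0,0]}]}}

```text
time_s: 3.98
eef_pos: [0.6286, -0.0331, 0.064]
ee_rot: [-0.12, 0.993, -0.0, 0.001]
ft_force: [-2.4, 0.7, 7.5]
finger_gap: -0.0
finger_force: 4.1
```

```bash
cat > m.py <<'E'
from h import *
f=grab("top"); P=pts(f); hsv=cv2.cvtColor(f["img"],cv2.COLOR_RGB2HSV)
H,S,V=[hsv[...,i].astype(int) for i in range(3)]; z=P[...,2]
B=np.zeros(H.shape,bool);B[145:245,205:395]=1
for n,m in(("wood",(H>8)&(H<20)&(S>60)&(S<170)&(V>120)&(z>.072)&(z<.086)),("blue",(H>105)&(H<120)&(S>150)&(z>.076)&(z<.088))):
    q=P[m&B]
    if len(q)>20:
        r=cv2.minAreaRect((q[:,:2]*1000).astype(np.float32)); print(n,np.round(r[0],1),np.round(r[1],1),round(r[2],1))
s=robot.state();print(s["eef_pos"],s["ft_force"],s["time_s"])
cv2.imwrite("pics/top_now.png",cv2.resize(f["img"][130:260,190:410,::-1],None,fx=3,fy=3))
E
python3 m.py
```

```text
wood [606.5  57.3] [69.4 89. ] 13.7
[ 0.62862526 -0.03306314  0.06404078] [-1.29557942  0.46673516  9.29097844] 4.0333
```

The sled follows with no slip, 29 mm so far. I'll continue.

>>> {"fn": "drive_tool", "kwargs": {"deltas": [{"claw": 0,"slide": [-1.4,5.8,0],"dr": [0,0,0]},{"claw": 0,"slide": [-1.4,5.8,0],"dr": [0,0,0]},{"claw": 0,"slide": [-1.4,5.8,0],"dr": [0,0,0]},{"claw": 0,"slide": [-1.4,5.8,0],"dr": [0,0,0]},{"claw": 0,"slide": [-1.4,5.8,0],"dr": [0,0,0]},{"claw": 0,"slide": [-1.4,5.8,0],"dr": [0,0,0]},{"claw": 0,"slide": [-1.4,5.8,0],"dr": [0,0,0]},{"claw": 0,"slide": [-1.4,5.8,0],"dr": [0,0,0]},{"claw": 0,"slide": [-1.4,5.8,0],"dr": [0,0,0]},{"claw": 0,"slide": [-1.4,5.8,0],"dr": [0,0,0]}]}}

```text
time_s: 4.87
eef_pos: [0.6148, 0.0239, 0.064]
ee_rot: [-0.12, 0.993, -0.001, 0.001]
ft_force: [-1.3, -3.0, 8.8]
finger_gap: -0.0002
finger_force: 4.2
```

```bash
python3 m.py
```

```text
wood [589.4 127.6] [70.1 60.2] 12.8
[0.61437229 0.02533467 0.06402393] [-2.05298963 -1.77008564  8.87170182] 4.9167
```

>>> {"fn": "drive_tool", "kwargs": {"deltas": [{"claw": 0,"slide": [-1.4,5.8,0],"dr": [0,0,0]},{"claw": 0,"slide": [-1.4,5.8,0],"dr": [0,0,0]},{"claw": 0,"slide": [-1.4,5.8,0],"dr": [0,0,0]},{"claw": 0,"slide": [-1.4,5.8,0],"dr": [0,0,0]},{"claw": 0,"slide": [-1.4,5.8,0],"dr": [0,0,0]},{"claw": 0,"slide": [-1.4,5.8,0],"dr": [0,0,0]},{"claw": 0,"slide": [-1.4,5.8,0],"dr": [0,0,0]},{"claw": 0,"slide": [-1.4,5.8,0],"dr": [0,0,0]},{"claw": 0,"slide": [-1.2,4.8,0],"dr": [0,0,0]},{"claw": 0,"slide": [0,0,0],"dr": [0,0,0]}]}}

```text
time_s: 5.75
eef_pos: [0.602, 0.0764, 0.064]
ee_rot: [-0.12, 0.993, -0.0, 0.0]
ft_force: [-2.8, 1.0, 9.0]
finger_gap: -0.0002
finger_force: 4.7
```

>>> {"fn": "drive_tool", "kwargs": {"deltas": [{"claw": 0,"slide": [-0.5,2,0],"dr": [0,0,0]},{"claw": 0,"slide": [-0.5,2,0],"dr": [0,0,0]},{"claw": 0,"slide": [-0.5,2,0],"dr": [0,0,0]},{"claw": 0,"slide": [-0.5,2,0],"dr": [0,0,0]},{"claw": 0,"slide": [0,0,0],"dr": [0,0,0]}]}}

```text
time_s: 6.17
eef_pos: [0.6002, 0.0836, 0.064]
ee_rot: [-0.12, 0.993, -0.001, 0.001]
ft_force: [-2.5, -0.6, 9.7]
finger_gap: 0.0003
finger_force: 4.6
```

```bash
python3 m.py
```

```text
wood [579.3 211.1] [21.8 54.3] 87.5
[0.60022743 0.0835846  0.0640138 ] [-2.26948179 -1.60232431  7.82891104] 6.2167
```

View pics/top_now.png

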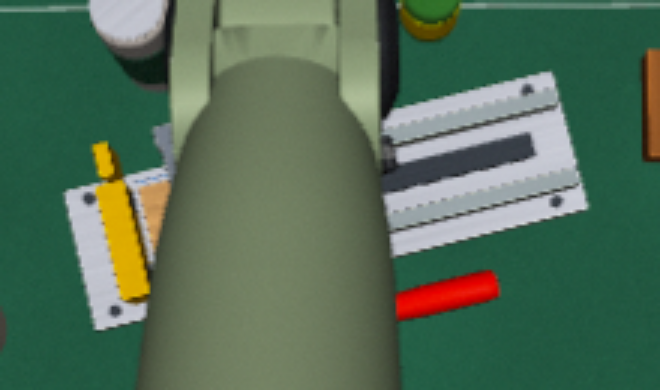

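The arm hides the sled in this top view, and the blank's front edge has nearly reached the yellow stop at crop (125,240). TCP travel is 149 mm. I'll push on until the stop is felt.

>>> {"fn": "drive_tool", "kwargs": {"deltas": [{"claw": 0,"slide": [-0.5,2,0],"dr": [0,0,0]},{"claw": 0,"slide": [-0.5,2,0],"dr": [0,0,0]},{"claw": 0,"slide": [0,0,0],"dr": [0,0,0]}]}}

```text
time_s: 6.47
eef_pos: [0.5998, 0.0867, 0.064]
ee_rot: [-0.12, 0.993, -0.002, 0.001]
ft_force: [-1.1, -3.1, 7.8]
finger_gap: 0.0003
finger_force: 3.8
```

>>> {"fn": "drive_tool", "kwargs": {"deltas": [{"claw": 0,"slide": [-0.5,2,0],"dr": [0,0,0]},{"claw": 0,"slide": [-0.5,2,0],"dr": [0,0,0]},{"claw": 0,"slide": [0,0,0],"dr": [0,0,0]}]}}

```text
time_s: 6.72
eef_pos: [0.5993, 0.0906, 0.0642]
ee_rot: [-0.12, 0.993, -0.002, 0.001]
ft_force: [-0.5, -3.6, 8.4]
finger_gap: -0.0001
finger_force: 3.8
```

Run:
```python
from h import *
f=grab("scene"); s=robot.state();print(s["eef_pos"],s["ft_force"])
cv2.imwrite("pics/e.png",cv2.resize(f["img"][210:360,210:400,::-1],None,fx=4,fy=4,interpolation=2))
```

```text
[0.59932953 0.09062306 0.06418107] [ 0.99498511 -3.26299742  7.24447733]
```

View pics/e.png

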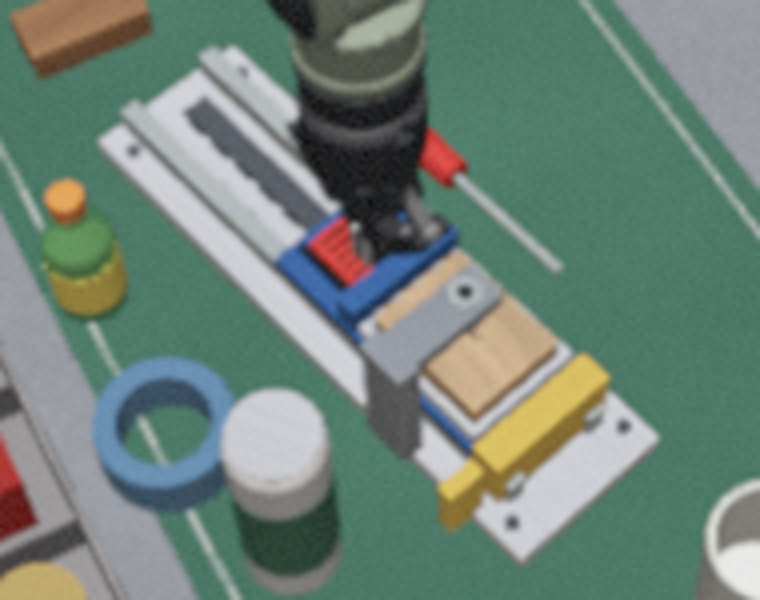

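The sled appears to be at the yellow stop, crop (540,410), and the tip now slips at a friction of about 3.5 N. To be certain I'll go on until it meets the thumb wall.

>>> {"fn": "drive_tool", "kwargs": {"deltas": [{"claw": 0,"slide": [-0.5,2,-0.5],"dr": [0,0,0]},{"claw": 0,"slide": [-0.5,2,0],"dr": [0,0,0]},{"claw": 0,"slide": [0,0,0],"dr": [0,0,0]}]}}

```text
time_s: 7.02
eef_pos: [0.5991, 0.0925, 0.064]
ee_rot: [-0.119, 0.993, -0.004, 0.002]
ft_force: [1.7, -9.1, 8.0]
finger_gap: -0.0001
finger_force: 7.4
```

>>> {"fn": "drive_tool", "kwargs": {"deltas": [{"claw": 0,"slide": [-0.5,2,0],"dr": [0,0,0]},{"claw": 0,"slide": [-0.5,2,0],"dr": [0,0,0]},{"claw": 0,"slide": [0,0,0],"dr": [0,0,0]}]}}

```text
time_s: 7.27
eef_pos: [0.5991, 0.0927, 0.0641]
ee_rot: [-0.118, 0.993, -0.008, 0.002]
ft_force: [3.7, -20.3, 5.7]
finger_gap: -0.0003
finger_force: 13.1
```

Run:
```python
from h import *
f=grab("scene"); P=pts(f); hsv=cv2.cvtColor(f["img"],cv2.COLOR_RGB2HSV); H,S,V=[hsv[...,i].astype(int) for i in range(3)]; z=P[...,2]
u=np.array([-.2334,.9724]); b=np.array([.637,-.065])
m=(H>8)&(H<20)&(S>60)&(S<170)&(V>110)&(z>.072)&(z<.084); m[:215]=0;m[350:]=0;m[:,:290]=0;m[:,370:]=0
a=(P[m][:,:2]-b)@u; print("blank span",np.percentile(a,[1,99])*1000,m.sum())
f0=dict(np.load("scene0.npz"));P0=pts(f0);hsv=cv2.cvtColor(f0["img"],cv2.COLOR_RGB2HSV); H,S,V=[hsv[...,i].astype(int) for i in range(3)]; z=P0[...,2]
m=(H>8)&(H<20)&(S>60)&(S<170)&(V>110)&(z>.072)&(z<.084); m[:230]=0;m[300:]=0;m[:,:260]=0;m[:,320:]=0
a=(P0[m][:,:2]-b)@u; print("start span",np.percentile(a,[1,99])*1000,m.sum())
```

```text
blank span [203.3633454 291.3227611] 546
start span [ 52.83850249 141.11317493] 806
```

The sled has travelled 150 mm and is firmly against the stop at 20 N. I'll ease the push, lift straight up and draw back.

>>> {"fn": "drive_tool", "kwargs": {"deltas": [{"claw": 0,"slide": [0.6,-2.5,0],"dr": [0,0,0]},{"claw": 0,"slide": [0.5,-2,0],"dr": [0,0,0]},{"claw": 0,"slide": [0,0,0],"dr": [0,0,0]},{"claw": 0,"slide": [0,0,6],"dr": [0,0,0]},{"claw": 0,"slide": [0,0,12],"dr": [0,0,0]},{"claw": 0,"slide": [0,0,25],"dr": [0,0,0]},{"claw": 0,"slide": [0,0,35],"dr": [0,0,0]},{"claw": 0,"slide": [0,0,35],"dr": [0,0,0]},{"claw": 0,"slide": [0,0,30],"dr": [0,0,0]},{"claw": 0,"slide": [0,0,0],"dr": [0,0,0]}]}}

```text
time_s: 8.15
eef_pos: [0.6003, 0.0957, 0.2119]
ee_rot: [-0.12, 0.993, -0.0, 0.005]
ft_force: [0.6, -0.2, 0.7]
finger_gap: -0.0001
finger_force: 0.0
```

>>> {"fn": "drive_tool", "kwargs": {"deltas": [{"claw": 0,"slide": [-25,-15,10],"dr": [0,0,0]},{"claw": 0,"slide": [-35,-20,0],"dr": [0,0,0]},{"claw": 0,"slide": [-35,-20,0],"dr": [0,0,0]},{"claw": 0,"slide": [-35,-20,0],"dr": [0,0,0]},{"claw": 0,"slide": [-35,-20,0],"dr": [0,0,0]},{"claw": 0,"slide": [-35,-20,0],"dr": [0,0,0]},{"claw": 0,"slide": [0,0,0],"dr": [0,0,0]},{"claw": 0,"slide": [0,0,0],"dr": [0,0,0]}]}}

```text
time_s: 8.82
eef_pos: [0.3949, -0.02, 0.2149]
ee_rot: [-0.119, 0.993, 0.0, -0.0]
ft_force: [0.2, -0.4, -0.3]
finger_gap: 0.0
finger_force: 0.0
```

Run:
```python
from h import *
s=robot.state();print(s["eef_pos"],s["ft_force"],s["time_s"],abs(s["qd"]).max())
u=np.array([-.2334,.9724]); b=np.array([.637,-.065])
f=grab("scene");P=pts(f);hsv=cv2.cvtColor(f["img"],cv2.COLOR_RGB2HSV);H,S,V=[hsv[...,i].astype(int) for i in range(3)]
m=((H<6)|(H>174))&(S>150)&(V>90); a=(P[...,:2]-b)@u
m&=(abs(a-.15)<.03)&(P[...,2]>.055)
print("button",m.sum(),np.median(a[m]),np.median(P[m][:,2]))
cv2.imwrite("pics/g.png",cv2.resize(f["img"][200:360,200:420,::-1],None,fx=3.5,fy=3.5,interpolation=2))
```

```text
[ 0.39489282 -0.02004244  0.21488994] [ 0.20345271 -0.44876626 -0.31463861] 8.8167 0.07336518517873263
button 412 0.14081417477391217 0.06953587515829648
```

View pics/g.png

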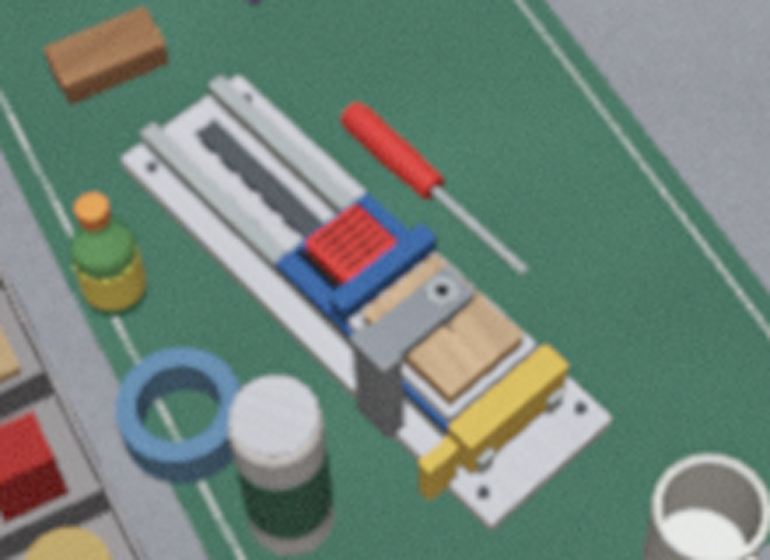

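The sled sits at the stop with the blank under the guide. The button's median position includes side faces, so I'll check again from the top view.

```bash
cat > k.py <<'E'
from h import *
u=np.array([-.2334,.9724]); b=np.array([.637,-.065]); w=np.array([.9724,.2334])
def meas(f,n):
    P=pts(f);hsv=cv2.cvtColor(f["img"],cv2.COLOR_RGB2HSV);H,S,V=[hsv[...,i].astype(int) for i in range(3)]
    a=(P[...,:2]-b)@u; c=(P[...,:2]-b)@w; z=P[...,2]; R=(abs(c)<.05)&(a>-.04)&(a<.3)
    for k,m in(("red",((H<6)|(H>174))&(S>150)&(V>90)&(z>.06)),("wall",(H>105)&(H<120)&(S>150)&(z>.076)&(z<.088)),("wood",(H>8)&(H<20)&(S>60)&(S<170)&(V>110)&(z>.072)&(z<.086))):
        m=m&R; print(n,k,m.sum(),np.round(1000*np.percentile(a[m],[2,50,98]),1),"z",np.round(1000*np.median(z[m]),1))
for n in("top","scene"):
    meas(dict(np.load(n+"0.npz")),n+"0"); meas(grab(n),n)
E
python3 k.py
```

```text
top0 red 407 [-22.4   0.6  22.5] z 72.7
top0 wall 271 [27.7 35.9 43.9] z 82.2
top0 wood 1099 [ 54.7  97.2 139.8] z 79.7
top red 406 [127.3 149.5 171.7] z 72.9
top wall 246 [177.4 184.7 192.2] z 82.5
top wood 838 [203.9 240.3 289. ] z 79.8
scene0 red 237 [-21.4  -1.3  19.6] z 71.5
scene0 wall 141 [27.5 37.8 43.5] z 80.9
scene0 wood 810 [ 53.6  98.8 140.5] z 78.2
scene red 292 [129.2 149.3 170. ] z 71.0
scene wall 157 [178.6 187.4 192.9] z 80.4
scene wood 554 [204.4 266.7 290.9] z 77.7
```

The travel is about 149.5 mm, the button is up at 72.9 mm, and the blank is flat in its nest. I'll hand it in.

```bash
python3 -c "
from station import robot
print(robot.job_done())"
```

```text
the job is handed in; nothing more can be done
None
```

I held the button down while sliding the sled to the end stop (about 149.5 mm of the 150 mm travel), let it spring back up to lock, drew the arm clear with the blank still flat in its nest, and handed the job in; the hand-in returned no verdict.

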